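# Empty the buckle tray and load the die plate

## Task

Get the buckle press ready for its next run: lower the tip tray's end gate all the way while the tray is level, then tip the tray by its rear handle so that all the brass plates slide out over the gate into the cardboard box, and afterwards set the tray back level and shut the gate fully. Also lay every wooden blank on the table in the die plate's cavity of its own outline and size, flat and fully down. Leave the other things on the table where they are.

Things in the scene. Friction and masses are not known exactly. Their poses are not given: they have to be found in the camera images.
- tray (a joint): tilt of the aluminium tip tray about its hinge, rad: 0 level on its rest (start), up to 1.05 fully tipped; it drops back gently by its own weight when let go. The brass pieces slide well at 0.75 to 1.0
- gate (a joint): the tray's end gate, hinged at its lower edge: 0 shut (upright), 1.57 lowered all the way, in line with the tray's floor as a chute. It starts shut or slightly ajar; a stiff hinge (0.1 N m) keeps it where it is left
- tray_stand: grey fixed stand of the tip tray, 170 x 220 mm, origin at the centre of its underside on the table. Its y axis points from the tray's rear handle to the gate end. The tray (inside 144 x 196 mm, walls 35 mm high, floor 115 mm above the table) lies over it
- tray_hinge (a point): middle of the tray's tilt hinge, at the gate end of the tray floor, 115 mm above the table, 100 mm along y from the stand's centre; the axis is along the stand's x. The gate hinges about this same line
- tray_handle (a point): middle of the tray's rear handle, a round wooden bar 14 mm thick and 110 mm long along the stand's x, standing 33 mm clear above the rear wall; 198 mm behind the hinge and 75 mm above it while the tray is level; the bar can turn in the grip as the tray tips
- gate_bar (a point): middle of the gate's pull bar, a round wooden bar 12 mm thick and 90 mm long along the stand's x; while the gate is shut it is 78 mm above the hinge and 9 mm outside it, with 36 mm clear under it down to the gate's upper edge
- box: open cardboard box under the gate end, 200 x 190 x 50 mm outside, walls 5 mm, fixed; origin at the centre of its underside
- plaque0_mid (a point): finished brass buckle plate, 36 x 60 x 10 mm, lying in the tray at the start; point at its centre; two to four are present
- plaque1_mid (a point): finished brass buckle plate, 36 x 60 x 10 mm, lying in the tray at the start; point at its centre; two to four are present
- plaque2_mid (a point): finished brass buckle plate, 36 x 60 x 10 mm, lying in the tray at the start; point at its centre; two to four are present
- plaque3_mid (a point): finished brass buckle plate, 36 x 60 x 10 mm, lying in the tray at the start; point at its centre; two to four are present
- big_mid (a point): wooden round blank, 60 mm diameter, 24 mm thick, on the table at the start; point at its centre, half-way up; may be absent
- big_cavity (a point): round cavity of 64 mm: point at the centre of its mouth, level with the die plate's top; axes as the die plate's, a fixed steel plate 210 x 210 x 22 mm with four cavities 8 mm deep, 100 mm apart, each 4 mm wider than its blank. A seated blank stands 16 mm out, its centre 4 mm above this point
- small_mid (a point): wooden round blank, 44 mm diameter, 24 mm thick, on the table at the start; point at its centre, half-way up; may be absent
- small_cavity (a point): round cavity of 48 mm: point at the centre of its mouth, level with the die plate's top; axes as the die plate's, a fixed steel plate 210 x 210 x 22 mm with four cavities 8 mm deep, 100 mm apart, each 4 mm wider than its blank. A seated blank stands 16 mm out, its centre 4 mm above this point
- square_mid (a point): wooden square blank, 50 x 50 mm, 24 mm thick, on the table at the start; point at its centre, half-way up; may be absent
- square_cavity (a point): square cavity, 54 mm: point at the centre of its mouth, level with the die plate's top; axes as the die plate's, a fixed steel plate 210 x 210 x 22 mm with four cavities 8 mm deep, 100 mm apart, each 4 mm wider than its blank. A seated blank stands 16 mm out, its centre 4 mm above this point
- oblong_mid (a point): wooden oblong blank, 74 mm along its x by 40 mm along its y, 24 mm thick, on the table at the start; point at its centre, half-way up; may be absent
- oblong_cavity (a point): oblong cavity, 78 mm along the die plate's x by 44 mm along its y: point at the centre of its mouth, level with the die plate's top; axes as the die plate's, a fixed steel plate 210 x 210 x 22 mm with four cavities 8 mm deep, 100 mm apart, each 4 mm wider than its blank. A seated blank stands 16 mm out, its centre 4 mm above this point
- cone_mid (a point): blue thread cone, 54 mm diameter, 85 mm tall; a bystander, to be left alone; point half-way up
- clapper_mid (a point): wooden pressing block, 55 x 200 x 35 mm, long side along its y; a bystander, to be left alone; point half-way up
- weight_mid (a point): dark steel pattern weight, 64 mm diameter, 22 mm high; a bystander, to be left alone; point half-way up
- spray_mid (a point): teal bottle, 72 mm diameter, 170 mm tall; a bystander, to be left alone; point half-way up
There are look-alikes about, which are no part of the job. What is shaped like the part that bears square_mid but red or turquoise is not meant. What is shaped like the part that bears big_mid but purple or red is not meant.

How it is judged:
On the way, in this order (a step that is already met when the one before it is completed fails the run):
1. the gate is lowered all the way while the tray is level (value of joint gate above 1.35 rad and value of joint tray below 0.05 rad), for 0.2 s.
2. the tray is tipped with the gate down and every brass plate is in the box (value of joint tray above 0.5 rad and value of joint gate above 1.2 rad and x of plaque0_mid in the frame of box between -0.1 and 0.1 m and y of plaque0_mid in the frame of box between -0.095 and 0.095 m and z of each of plaque0_mid, plaque1_mid, plaque2_mid, plaque3_mid in the frame of box below 0.04 m and x of plaque1_mid in the frame of box between -0.1 and 0.1 m and y of plaque1_mid in the frame of box between -0.095 and 0.095 m and x of plaque2_mid in the frame of box between -0.1 and 0.1 m and y of plaque2_mid in the frame of box between -0.095 and 0.095 m and x of plaque3_mid in the frame of box between -0.1 and 0.1 m and y of plaque3_mid in the frame of box between -0.095 and 0.095 m), for 0.1 s.
3. the tray is level again and its gate shut (value of joint tray below 0.05 rad and value of joint gate below 0.15 rad), for 0.2 s.
At the end, for the whole second after the job is handed in: Every brass plate lies in the box (centre under 40 mm up), the tray is level (0.05 rad), its gate shut (0.15 rad), and every wooden blank rests in the cavity of its own outline: within 6 mm of its centre and 2.5 mm of fully down (all of step 3 and x of plaque0_mid in the frame of box between -0.1 and 0.1 m and y of plaque0_mid in the frame of box between -0.095 and 0.095 m and z of each of plaque0_mid, plaque1_mid, plaque2_mid, plaque3_mid in the frame of box below 0.04 m and x of plaque1_mid in the frame of box between -0.1 and 0.1 m and y of plaque1_mid in the frame of box between -0.095 and 0.095 m and x of plaque2_mid in the frame of box between -0.1 and 0.1 m and y of plaque2_mid in the frame of box between -0.095 and 0.095 m and x of plaque3_mid in the frame of box between -0.1 and 0.1 m and y of plaque3_mid in the frame of box between -0.095 and 0.095 m and horizontal distance between big_mid and big_cavity below 0.006 m and z of big_mid in the frame of big_cavity below 0.0065 m and linear speed of each of big, small, square, oblong below 0.02 m/s and horizontal distance between small_mid and small_cavity below 0.006 m and z of small_mid in the frame of small_cavity below 0.0065 m and horizontal distance between square_mid and square_cavity below 0.006 m and z of square_mid in the frame of square_cavity below 0.0065 m and horizontal distance between oblong_mid and oblong_cavity below 0.006 m and z of oblong_mid in the frame of oblong_cavity below 0.0065 m); the robot touches nothing.
It fails at once if the tray is tipped while its gate is not lowered (value of joint tray above 0.3 rad and value of joint gate below 1.1 rad).
It fails at once if a bystander is moved more than 40 mm (distance of any of cone_mid, clapper_mid, weight_mid, spray_mid from where it was at the start of the episode above 0.04 m).
Of plaque0, plaque1, plaque2, plaque3 only 2 to 4 are there at a start; the rules pass over those that are not, and their reading is None.
Of big, small, square, oblong only 3 to 4 are there at a start; the rules pass over those that are not, and their reading is None.
At some moment in a run one of big, small, square, oblong may be knocked a few centimetres aside while the robot is not near it.
Once in a run the grip may slacken for a moment while it holds something.
It also fails if it takes over 208 s, if anything falls off the work surface, if the arm or the gripper's body presses on something with over 40 N, if the wrist force passes 120 N, or if a joint passes its speed limit or range.

## Robot

A 6-joint arm with a two-finger parallel gripper is mounted at the origin on the work surface. World frame = base frame: x ahead of the robot, y to its left, z up, the work surface at z = 0. Lengths are in m, angles in rad, forces in N, time in s.
With the tool pointing down it reaches from about 0.275 to 0.775 m from the base axis. Payload 14.6 kg.
Tool frame: the origin (TCP) lies midway between the tips of the shut fingers; the grasp point (between the pads) lies 19 mm behind it (manip.grip_point_offset is the distance from the TCP to the grasp point, in m); z points along the fingers, y is the line along which they close (so a half turn about z gives the same grasp; the last joint's range is limited). The gripper opens to 85 mm and grips with 20 to 120 N. Pads are 22 mm wide; open, the fingers measure 114 mm over their backs; the gripper's body (76 mm by 85 mm) begins 54 mm behind the grasp point. The pads swing forward as they close: fully open they stand 13 mm farther back than shut.
Start: joints at [1.006, 0.263, -0.048, 1.259, 0, 1.415], TCP at [0.209, 0.482, 0.231] pointing down, gripper open.
Joint ranges: [-2.65, 2.65], [-0.89, 1.7], [-1.18, 1.37], [-2.13, 2.11], [-1.35, 1.29], [-3.14, 3.14]. Speed limits (rad/s): [1.89, 1.89, 2.57, 2.79, 3.14, 3.14].

## Interface

Orientations are given as a unit quaternion [x, y, z, w].
In Python, from cell import manip gives the robot as it stands.
- The arm moves only by the tool send_rows, never from a script. Its argument "commands" is text: rows parted by semicolons, each of 7 numbers parted by spaces: the turn, a rotation vector about the tool's x, y, z in degrees, then the shift along the tool's x, y, z in m, then the gripper command: -1 is shut, 1 is fully open, values between are in proportion. A call has 1 to 20 rows; each row shifts and turns the commanded pose from where the row before left it, along the tool's axes as they then stand; what a row does not reach is not made up. A row lasts 1/10 s, in which the tool goes at most 50 mm and 8.59 degrees, less where a joint would pass 70% of its speed; a pose out of reach is approached as far as the arm can. A call is refused whole if a number of a shift passes 0.05 or a number of a turn 8.59, either way. A call with a gripper value outside its range is refused whole. The fingers move at their own pace and stop on an object; "force" is the grip in N (left out, the last holds). Time passes only in rows, so rows that do not move let the fingers close. It gives the time, the measured TCP pose, the force, the opening and the grip force at its end, in the units of the state.
- manip.read_state(): the state, without advancing time (a new reading comes with each control period).
- manip.get_image(name): name is "scene" or "top" or "wrist"; returns a dict with "image" (400x640x3 uint8, blue, green, red), "K" (3x3 intrinsics, pixels), "k1" (the pictures are not rectified: a ray, as slopes to the right and down, at radius r is drawn at 1 + k1 r^2 times it, then the intrinsics apply), "rvec" (rotation vector, rad) and "tvec" (3), from world to camera coordinates, as OpenCV has them; the wrist camera has in their place "mount" (4x4, takes a point from camera to tool coordinates, whose origin is the TCP and whose axes are the flange's). Camera axes: x right, y down, z forward; pixel columns grow to the right and rows downward; lengths in m; the calibration is good to about 2 mm. A picture is of the moment at which its call begins: read the wrist's pose just before it. There is no depth.
- manip.job_done(): hands the job in; it is judged then, once.
The state is a dict: "t": time; "qpos": joint angles; "qvel": joint speeds; "joint_torque": joint torques, N m; "tool_pos": TCP position; "ee_rot": TCP orientation; "wrist_force": force on the tool from outside, world axes, zero at the start; "moment": the same for the moment, N m; "gripper_width": finger opening in m; "finger_force": force on a finger pad.
Only numpy, scipy, OpenCV 4.12 (cv2) and the standard library are available. Lean on these libraries where they do the work, as an engineer would, in place of code of your own. Each camera call takes 0.05 s, during which the arm holds its last target. There are 200 camera calls.

## Working session

There is one attempt and no reset: what is moved stays moved. The work goes in short steps, Python scripts to look and compute and a tool call to move; the robot and the scene stay as the last step left them, time stands still between calls to the robot, and variables do not carry over. Pictures are saved under pics/ and viewed, at most 14 in all, crops included, and the job is handed in when it is done.

Besides the shell and the picture viewer there is one more tool, called after "Emit:" as a command line: name --argument value ..., lists and objects as JSON in quotes. send_rows: Moves the arm, as the interface text tells. Its arguments: {"type":"object","properties":{"commands":{"type":"string"},"force":{"type":"number"}},"required":["commands"]}

```bash
mkdir -p pics; ls; cat > h.py <<'E'
import numpy as np, cv2
from scipy.spatial.transform import Rotation as R
from cell import manip
def grab(n):
    s=manip.read_state(); d=manip.get_image(n); K=np.array(d["K"]);k1=d["k1"]
    if "rvec" in d and d["rvec"] is not None:
        Rm=cv2.Rodrigues(np.array(d["rvec"],float))[0]; t=np.array(d["tvec"],float).ravel()
    else:
        M=np.array(d["mount"]); T=np.eye(4);T[:3,:3]=R.from_quat(s["ee_rot"]).as_matrix();T[:3,3]=s["tool_pos"]
        W=np.linalg.inv(T@M); Rm=W[:3,:3];t=W[:3,3]
    return dict(im=d["image"],K=K,k1=k1,R=Rm,t=t)
def ray(c,uv):
    uv=np.atleast_2d(np.array(uv,float))
    p=cv2.undistortPoints(uv[:,None],c["K"],np.array([c["k1"],0,0,0.]))[:,0]
    d=np.c_[p,np.ones(len(p))]@c["R"]; o=-c["R"].T@c["t"]
    return o,d
def onz(c,uv,z):
    o,d=ray(c,uv); return o+d*((z-o[2])/d[:,2])[:,None]
def proj(c,P):
    return cv2.projectPoints(np.atleast_2d(np.array(P,float)),cv2.Rodrigues(c["R"])[0],c["t"],c["K"],np.array([c["k1"],0,0,0.]))[0][:,0]
def tri(c1,u1,c2,u2):
    o1,d1=ray(c1,u1);o2,d2=ray(c2,u2);d1=d1[0]/np.linalg.norm(d1);d2=d2[0]/np.linalg.norm(d2)
    s=np.linalg.lstsq(np.c_[d1,-d2],o2-o1,rcond=None)[0]
    a=o1+s[0]*d1;b=o2+s[1]*d2; return (a+b)/2,np.linalg.norm(a-b)
def rect(c,z,x0,x1,y0,y1,s=800):
    "metric view onto plane z: col=(y1-y)*s,row=(x1-x)*s"
    ys=y1-np.arange(int((y1-y0)*s))/s; xs=x1-np.arange(int((x1-x0)*s))/s
    Y,X=np.meshgrid(ys,xs); uv=proj(c,np.c_[X.ravel(),Y.ravel(),np.full(X.size,z)]).astype(np.float32).reshape(X.shape+(2,))
    return cv2.remap(c["im"],uv[...,0],uv[...,1],cv2.INTER_LINEAR)
E
python3 - <<'E'
from h import *
for n in("scene","top"):
    c=grab(n); cv2.imwrite(f"pics/{n}0.png",c["im"]); print(n,-c["R"].T@c["t"],c["k1"],c["K"][0,0])
print(manip.read_state())
E
```

```text
pics
scene [ 1.23871942 -0.20849189  1.12952024] 0.011779095144731251 437.9725313377986
top [ 3.28558870e-01 -4.24544799e-04  1.35135193e+00] 0.01071372601241178 466.22819333275095
{'t': 0.1, 'qpos': array([ 1.00570463e+00,  2.63475912e-01, -4.88605689e-02,  1.25940819e+00,
       -1.04955599e-06,  1.41552129e+00]), 'qvel': array([ 0.00097476, -0.00060616,  0.00332126,  0.00050281,  0.00039788,
       -0.00078586]), 'joint_torque': array([ 2.75084785e-03, -6.38578820e+01,  3.85064685e+01,  9.92816524e-03,
       -1.19462925e-04,  1.13149375e-05]), 'tool_pos': array([0.20904191, 0.48132045, 0.2308775 ]), 'ee_rot': array([ 2.03477381e-01,  9.79079532e-01, -4.43932009e-04, -1.66629455e-04]), 'wrist_force': array([-0.33267835, -0.3225134 ,  0.42350503]), 'moment': array([-0.01213096,  0.00888006, -0.02839743]), 'finger_force': 0.0, 'gripper_width': 0.08536020540848652}
```

View pics/scene0.png

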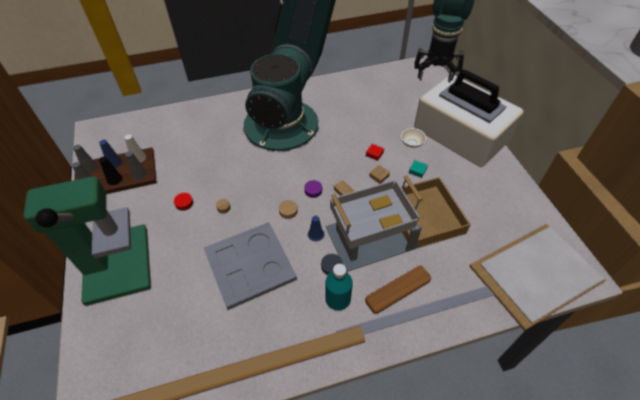

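View pics/top0.png

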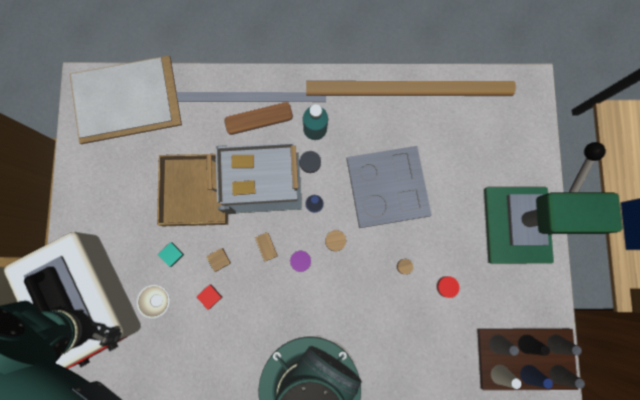

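```bash
python3 - <<'E'
from h import *
t=cv2.imread("pics/top0.png"); s=cv2.imread("pics/scene0.png")
f=lambda im,x0,x1,y0,y1,k:cv2.resize(im[y0:y1,x0:x1],None,fx=k,fy=k,interpolation=cv2.INTER_CUBIC)
C=np.zeros((600,800,3),np.uint8)
a=f(t,150,440,140,280,2.75);C[:a.shape[0],:a.shape[1]]=a[:,:800]
b=f(s,320,480,170,265,2.2);C[386:386+b.shape[0],:b.shape[1]]=b[:214]
b=f(s,195,325,190,310,1.78);C[386:386+b.shape[0],400:400+b.shape[1]]=b[:214]
cv2.imwrite("pics/crop1.png",C)
E
```

```text
(no output)
```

View pics/crop1.png

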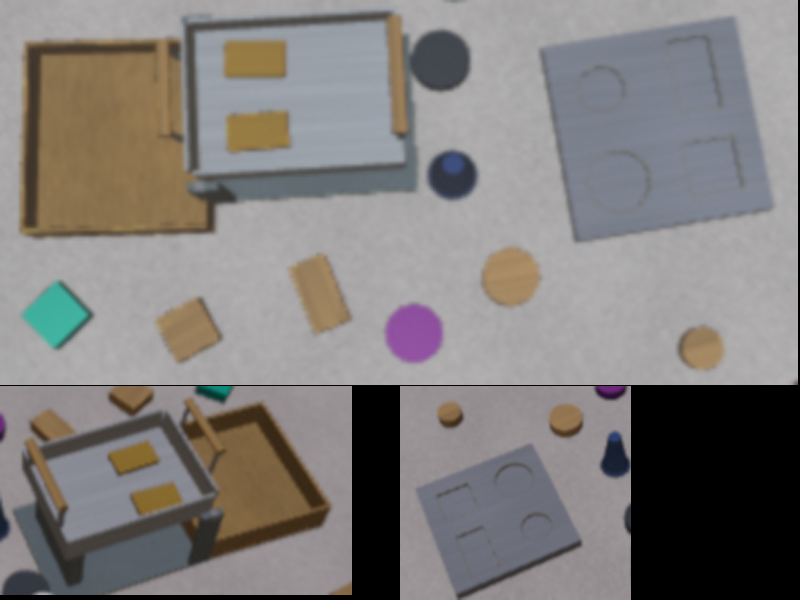

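```bash
cat > m1.py <<'E'
from h import *
T=grab("top");S=grab("scene")
T["im"]=cv2.imread("pics/top0.png");S["im"]=cv2.imread("pics/scene0.png")
tp=lambda x,y:(x/2.75+150,y/2.75+140); sp=lambda x,y:(x/2.2+320,(y-386)/2.2+170); dp=lambda x,y:((x-400)/1.78+195,(y-386)/1.78+190)
for n,a,b in [("gate+x",(163,40),(220,448)),("gate-x",(167,134),(188,402)),("gatem",(165,87),(204,425)),
  ("han+x",(395,16),(62,508)),("han-x",(400,132),(31,442)),("hanm",(397.5,74),(46.5,475)),
  ("trayrear+x",(394,13),(70,552)),("rear-x",(408,165),(27,470)),("front+x",(184,17),(215,493)),("box+y+x",(25,42),(328,508)),("box+y-x",(22,236),(262,405))]:
    print(n,*np.round(tri(T,tp(*a),S,sp(*b)),3))
for n,a,b in [("die a",(542,47),(580,542)),("die b",(735,17),(458,594)),("die c",(772,207),(417,487)),("die d",(577,241),(530,446)),
  ("small",(601,87),(536,526)),("big",(620,180),(514,477)),("obl",(694,70),(475,548)),("sq",(712,163),(456,501))]:
    print(n,*np.round(tri(T,tp(*a),S,dp(*b)),3), onz(T,tp(*a),.022).round(3))
def wood(im):
    h=cv2.cvtColor(cv2.GaussianBlur(im,(3,3),0),cv2.COLOR_BGR2HSV); return cv2.inRange(h,(8,70,80),(24,200,255))
for nm,c,w in(("T",T,(200,450,225,290)),("S",S,(205,400,155,225))):
    m=wood(c["im"]); k=np.zeros_like(m);k[w[2]:w[3],w[0]:w[1]]=m[w[2]:w[3],w[0]:w[1]]
    for q in cv2.findContours(k,cv2.RETR_EXTERNAL,cv2.CHAIN_APPROX_NONE)[0]:
        if cv2.contourArea(q)<60: continue
        P=onz(c,q[:,0],.024)[:,:2]; r=cv2.minAreaRect((P*1000).astype(np.float32)); M=cv2.moments(q)
        print(nm,[round(M["m10"]/M["m00"],1),round(M["m01"]/M["m00"],1)],np.round(r[0],1),np.round(r[1],1),round(r[2],1))
E
python3 m1.py
```

```text
Traceback (most recent call last):
  File "m1.py", line 8, in <module>
    print(n,*np.round(tri(T,tp(*a),S,sp(*b)),3))
             ~~~~~~~~^^^^^^^^^^^^^^^^^^^^^^^^^^
ValueError: setting an array element with a sequence. The requested array has an inhomogeneous shape after 1 dimensions. The detected shape was (2,) + inhomogeneous part.
```

```bash
sed -i 's/np.round(tri(\(.*\)),3)/np.round(np.r_[tri(\1)],3)/; ' m1.py; python3 m1.py
```

```text
gate+x 0.612 0.255 0.196 0.003
gate-x 0.526 0.251 0.188 0.005
gatem 0.569 0.253 0.191 0.004
han+x 0.637 0.042 0.19 0.003
han-x 0.528 0.037 0.186 0.005
hanm 0.582 0.04 0.186 0.005
trayrear+x 0.658 0.046 0.123 0.006
rear-x 0.51 0.035 0.105 0.012
front+x 0.645 0.244 0.15 0.0
box+y+x 0.647 0.43 0.041 0.0
box+y-x 0.446 0.429 0.033 0.006
die a 0.65 -0.11 0.012 0.002 [[ 0.647 -0.111  0.022]]
die b 0.682 -0.314 0.017 0.009 [[ 0.68  -0.318  0.022]]
die c 0.476 -0.346 0.022 0.005 [[ 0.476 -0.349  0.022]]
die d 0.442 -0.145 0.009 0.001 [[ 0.44  -0.144  0.022]]
small 0.605 -0.172 0.019 0.003 [[ 0.604 -0.173  0.022]]
big 0.505 -0.188 0.023 0.005 [[ 0.504 -0.191  0.022]]
obl 0.621 -0.271 0.028 0.0 [[ 0.622 -0.272  0.022]]
sq 0.522 -0.287 0.022 0.002 [[ 0.522 -0.288  0.022]]
T [404.8, 266.3] [ 330.5 -269.7] [39.9 36.2] 89.9
T [218.1, 259.3] [351.4 256.7] [47.8 48.2] 28.2
T [265.7, 246.3] [388.  123.3] [70.8 36.6] 22.7
T [335.3, 240.3] [403.8 -74.4] [54.1 53.8] 89.9
S [390.6, 219.9] [544.8 218.3] [60.9 37.9] 73.0
S [287.7, 208.9] [414.5 -74.6] [53.9 63.9] 75.2
S [222.2, 204.8] [ 341.3 -267.9] [53.1 38.4] 5.6
S [380.3, 202.2] [475.  215.2] [41.8 66.1] 3.8
S [339.8, 208.3] [462.6  83.2] [ 20.8 126.7] 89.6
S [342.5, 187.9] [385.5 117.7] [55.6 47.1] 20.1
S [379.4, 173.2] [360.9 255.1] [54.4 60.6] 32.0
```

Emit:
send_rows --commands "0 0 -6.6 0 0 -0.025 1;0 0 -6.6 0 0 -0.025 1;0 0 -6.6 0 0 -0.025 1;0 0 -6.6 0 0 -0.025 1;0 0 0 -0.029 -0.0206 0 1;0 0 0 -0.029 -0.0206 0 1;0 0 0 -0.029 -0.0206 0 1;0 0 0 -0.029 -0.0206 0 1;0 0 0 -0.029 -0.0206 0 1;0 0 0 -0.029 -0.0206 0 1;0 0 0 -0.029 -0.0206 0 1;0 0 0 -0.029 -0.0206 0 1;0 0 0 -0.029 -0.0206 0 1;0 0 0 -0.029 -0.0206 0 1;0 0 0 -0.029 -0.0206 0 1;0 0 0 -0.029 -0.0206 0 1;0 0 0 0 0 0 1" --force 40

```text
t: 2.0
tool_pos: [0.5722, 0.25, 0.3297]
ee_rot: [-0.024, 1.0, -0.0, -0.001]
wrist_force: [-1.4, 0.7, -1.2]
gripper_width: 0.0852
finger_force: 0.0
```

```bash
python3 - <<'E'
from h import *
c=grab("wrist"); cv2.imwrite("pics/w1.png",c["im"]); print(-c["R"].T@c["t"]);print(c["R"].round(2));print(manip.read_state()["tool_pos"])
print(proj(c,[[.569,.253,.193],[.612,.255,.193],[.526,.251,.193],[.582,.04,.19]]))
E
```

```text
[0.48839962 0.24675085 0.47294396]
[[-0.05  1.   -0.  ]
 [ 0.94  0.05  0.33]
 [ 0.33  0.01 -0.94]]
[0.57069358 0.25116095 0.33024271]
[[323.90235313 186.1493972 ]
 [323.65473067 227.02808679]
 [324.17154597 141.17063915]
 [108.99952268 187.85649091]]
```

View pics/w1.png

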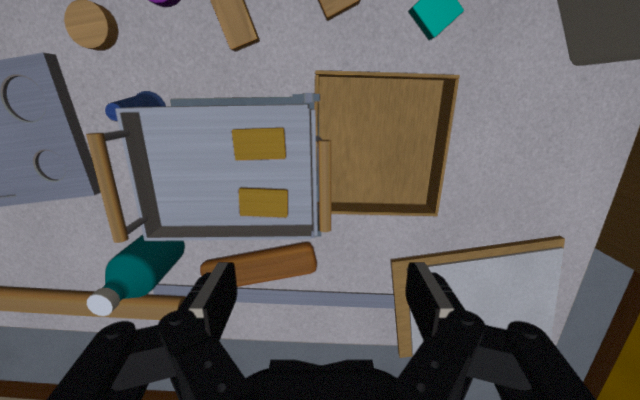

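Emit:
send_rows --commands "0 0 0 0.002 0.002 0.039 1;0 0 0 0 0 0.039 1;0 0 0 0 0 0.039 1;0 0 0 0 0 0.039 1;0 0 0 0 0 0 1;0 0 0 0 0 0 -1;0 0 0 0 0 0 -1;0 0 0 0 0 0 -1;0 0 0 0 0 0 -1;0 0 0 0 0 0 -1;0 0 0 0 0 0 -1" --force 40

```text
t: 3.15
tool_pos: [0.5675, 0.2544, 0.1759]
ee_rot: [-0.026, 1.0, 0.0, 0.001]
wrist_force: [0.5, -0.1, 5.5]
gripper_width: 0.0105
finger_force: 39.0
```

Emit:
send_rows --commands "0 0 0 0 0.0111 0.0032 -1;0 0 0 0 0.0106 0.0048 -1;0 0 0 0 0.0097 0.0063 -1;0 0 0 0 0.0088 0.0077 -1;0 0 0 0 0.0074 0.0089 -1;0 0 0 0 0.0061 0.0098 -1;0 0 0 0 0.0046 0.0108 -1;0 0 0 0 0.0029 0.0113 -1;0 0 0 0 0.0013 0.0115 -1;0 0 0 0 -0.0005 0.0116 -1;0 0 0 0 0 0.001 -1;0 0 0 0 0 0 -1;0 0 0 0 0 0 -1"

```text
t: 4.45
tool_pos: [0.5642, 0.3136, 0.0881]
ee_rot: [-0.025, 1.0, -0.003, 0.0]
wrist_force: [0.0, -23.6, 12.6]
gripper_width: 0.0099
finger_force: 40.2
```

Emit:
send_rows --commands "0 0 0 0 -0.002 0 -1;0 0 0 0 0 0 -0.35;0 0 0 0 0 0 -0.35;0 0 0 0 0 0 -0.35;0 0 0 0 0 -0.02 -0.35;0 0 0 0 0 -0.04 -0.35;0 0 0 0 0 -0.05 -0.35;0 0 0 0 0 -0.05 -0.35;0 0 0 0 0 -0.04 -0.35"

```text
t: 5.35
tool_pos: [0.5639, 0.3145, 0.2912]
ee_rot: [-0.026, 1.0, 0.0, 0.001]
wrist_force: [1.0, 0.6, 0.9]
gripper_width: 0.0273
finger_force: 0.0
```

```bash
python3 - <<'E'
from h import *
c=grab("wrist"); cv2.imwrite("pics/w2.png",c["im"])
s=manip.read_state();print(s["tool_pos"],s["gripper_width"])
print(proj(c,[[.565,.313,.107],[.582,.04,.19]]))
E
```

```text
[0.5648912  0.31492191 0.29690186] 0.02737297373238852
[[319.0501316  177.4044135 ]
 [ 10.71191542 204.62752425]]
```

View pics/w2.png

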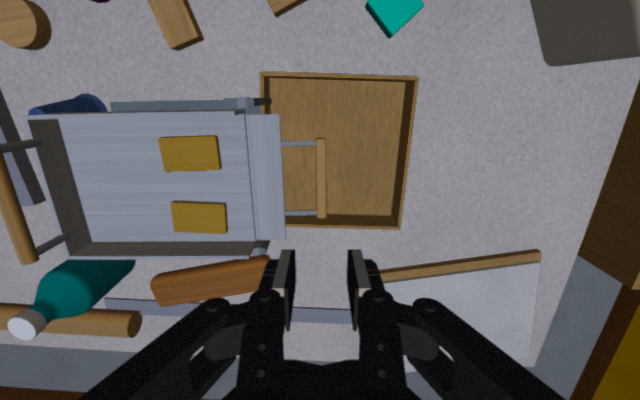

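Emit:
send_rows --commands "0 0 0 0 -0.0348 0 1;0 0 0 0 -0.0348 0 1;0 0 0 -0.003 -0.0348 0 1;0 0 0 0 -0.0348 0 1;0 0 0 0 -0.0348 0 1;0 0 0 0 -0.0348 0 1;0 0 0 0 -0.0348 0 1;0 0 0 0 -0.0348 0 1;0 0 0 0 0 0 1;0 0 0 0 0 0.0315 1;0 0 0 0 0 0.0315 1;0 0 0 0 0 0.0315 1;0 0 0 0 0 0.0315 1;0 0 0 0 0 0 1;0 0 0 0 0 0 -1;0 0 0 0 0 0 -1;0 0 0 0 0 0 -1;0 0 0 0 0 0 -1;0 0 0 0 0 0 -1;0 0 0 0 0 0 -1" --force 50

```text
t: 7.4
tool_pos: [0.5816, 0.0389, 0.1633]
ee_rot: [-0.026, 1.0, 0.003, 0.001]
wrist_force: [-0.1, 19.9, 7.1]
gripper_width: 0.0125
finger_force: 48.8
```

Emit:
send_rows --commands "0 0 0 0 0 0 0;0 0 0 0 0 0 0;0 0 0 0 0.002 -0.007 0;0 0 0 0 0 0 0;0 0 0 0 0 0 -1;0 0 0 0 0 0 -1;0 0 0 0 0 0 -1;0 0 0 0 0 0 -1;0 0 0 0 0 0 -1" --force 50

```text
t: 8.3
tool_pos: [0.5812, 0.0389, 0.1695]
ee_rot: [-0.026, 1.0, 0.001, 0.0]
wrist_force: [0.2, 5.4, 3.5]
gripper_width: 0.0126
finger_force: 48.7
```

```bash
cat > arc.py <<'E'
from h import *
import sys
def arc(th,k=0.5,g=0.019,q0=np.array([-.026,1,0,0.])):
    R0=R.from_quat(q0)
    X=R0.as_matrix()[:,0]; Y=-np.array([-R0.as_matrix()[1,1]*0,0,0])+R0.as_matrix()[:,1]
    rows=[];prev=None
    for t in th:
        Rt=R0*R.from_rotvec([k*t,0,0]); a=-.198*np.cos(t)+.075*np.sin(t); b=.075*np.cos(t)+.198*np.sin(t)
        p=Y*a+np.array([0,0,b])+g*Rt.as_matrix()[:,2]
        if prev: 
            d=prev[0].inv().apply(p-prev[1]); r=(prev[0].inv()*Rt).as_rotvec(degrees=True)
            rows.append("%.2f 0 0 0 %.4f %.4f -1"%(r[0],d[1],d[2]))
        prev=(Rt,p)
    print(";".join(rows))
if __name__=="__main__": arc(np.linspace(float(sys.argv[1]),float(sys.argv[2]),int(sys.argv[3])+1))
E
python3 arc.py 0 0.9 18; python3 arc.py .9 0 18
```

```text
1.43 0 0 0 0.0035 -0.0098 -1;1.43 0 0 0 0.0038 -0.0097 -1;1.43 0 0 0 0.0040 -0.0096 -1;1.43 0 0 0 0.0042 -0.0095 -1;1.43 0 0 0 0.0045 -0.0094 -1;1.43 0 0 0 0.0047 -0.0092 -1;1.43 0 0 0 0.0049 -0.0091 -1;1.43 0 0 0 0.0052 -0.0090 -1;1.43 0 0 0 0.0054 -0.0088 -1;1.43 0 0 0 0.0056 -0.0087 -1;1.43 0 0 0 0.0058 -0.0085 -1;1.43 0 0 0 0.0060 -0.0084 -1;1.43 0 0 0 0.0062 -0.0082 -1;1.43 0 0 0 0.0064 -0.0080 -1;1.43 0 0 0 0.0066 -0.0078 -1;1.43 0 0 0 0.0068 -0.0077 -1;1.43 0 0 0 0.0070 -0.0075 -1;1.43 0 0 0 0.0072 -0.0073 -1
-1.43 0 0 0 -0.0070 0.0075 -1;-1.43 0 0 0 -0.0068 0.0077 -1;-1.43 0 0 0 -0.0066 0.0078 -1;-1.43 0 0 0 -0.0064 0.0080 -1;-1.43 0 0 0 -0.0062 0.0082 -1;-1.43 0 0 0 -0.0060 0.0083 -1;-1.43 0 0 0 -0.0058 0.0085 -1;-1.43 0 0 0 -0.0056 0.0087 -1;-1.43 0 0 0 -0.0054 0.0088 -1;-1.43 0 0 0 -0.0052 0.0090 -1;-1.43 0 0 0 -0.0049 0.0091 -1;-1.43 0 0 0 -0.0047 0.0092 -1;-1.43 0 0 0 -0.0045 0.0093 -1;-1.43 0 0 0 -0.0042 0.0095 -1;-1.43 0 0 0 -0.0040 0.0096 -1;-1.43 0 0 0 -0.0038 0.0097 -1;-1.43 0 0 0 -0.0035 0.0098 -1;-1.43 0 0 0 -0.0033 0.0099 -1
```

Emit:
send_rows --commands "1.43 0 0 0 0.0035 -0.0098 -1;1.43 0 0 0 0.0038 -0.0097 -1;1.43 0 0 0 0.0040 -0.0096 -1;1.43 0 0 0 0.0042 -0.0095 -1;1.43 0 0 0 0.0045 -0.0094 -1;1.43 0 0 0 0.0047 -0.0092 -1;1.43 0 0 0 0.0049 -0.0091 -1"

```text
t: 9.0
tool_pos: [0.5792, 0.0728, 0.2338]
ee_rot: [-0.025, 0.996, -0.089, 0.002]
wrist_force: [-3.4, -3.1, -3.7]
gripper_width: 0.0126
finger_force: 48.7
```

Emit:
send_rows --commands "1.43 0 0 0 0.0052 -0.0090 -1;1.43 0 0 0 0.0054 -0.0088 -1;1.43 0 0 0 0.0056 -0.0087 -1;1.43 0 0 0 0.0058 -0.0085 -1;1.43 0 0 0 0.0060 -0.0084 -1;1.43 0 0 0 0.0062 -0.0082 -1;1.43 0 0 0 0.0064 -0.0080 -1;1.43 0 0 0 0.0066 -0.0078 -1;1.43 0 0 0 0.0068 -0.0077 -1;1.43 0 0 0 0.0070 -0.0075 -1;1.43 0 0 0 0.0072 -0.0073 -1;0 0 0 0 0 0 -1;0 0 0 0 0 0 -1;0 0 0 0 0 0 -1"

```text
t: 10.4
tool_pos: [0.5739, 0.1629, 0.3001]
ee_rot: [-0.025, 0.974, -0.224, 0.006]
wrist_force: [-12.3, -6.7, 10.9]
gripper_width: 0.0124
finger_force: 49.0
```

```bash
python3 - <<'E'
from h import *
c=grab("top"); s=grab("scene"); f=lambda im,x0,x1,y0,y1,k:cv2.resize(im[y0:y1,x0:x1],None,fx=k,fy=k,interpolation=cv2.INTER_CUBIC)
C=np.hstack([f(c["im"],150,310,130,240,2.4),f(s["im"],320,480,160,270,2.4)]);cv2.imwrite("pics/tip.png",C)
E
```

```text
(no output)
```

View pics/tip.png

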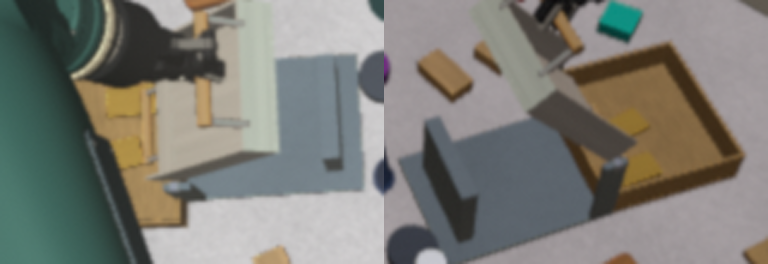

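```bash
cat > br.py <<'E'
from h import *
for n in("scene","top"):
    c=grab(n); h=cv2.cvtColor(c["im"],cv2.COLOR_BGR2HSV); m=cv2.inRange(h,(18,150,90),(30,255,255)); k=np.zeros_like(m)
    b=(150,240,140,235) if n=="top" else (400,480,170,270); k[b[2]:b[3],b[0]:b[1]]=m[b[2]:b[3],b[0]:b[1]]
    for q in cv2.findContours(k,cv2.RETR_EXTERNAL,cv2.CHAIN_APPROX_NONE)[0]:
        if cv2.contourArea(q)<20: continue
        P=onz(c,q[:,0],.015)[:,:2]; r=cv2.minAreaRect((P*1000).astype(np.float32)); print(n,q[:,0].mean(0).round(),np.round(r[0]),np.round(r[1]),round(r[2]), P.min(0).round(3),P.max(0).round(3))
E
python3 br.py
```

```text
scene [427. 231.] [609. 310.] [38. 53.] 1 [0.59  0.284] [0.629 0.337]
scene [422. 210.] [540. 334.] [38. 34.] 20 [0.519 0.312] [0.557 0.353]
top [203. 193.] [540. 305.] [29. 26.] 16 [0.524 0.293] [0.557 0.322]
top [201. 173.] [602. 315.] [30. 35.] 6 [0.586 0.297] [0.616 0.333]
```

Emit:
send_rows --commands "-1.43 0 0 0 -0.0070 0.0075 -1;-1.43 0 0 0 -0.0068 0.0077 -1;-1.43 0 0 0 -0.0066 0.0078 -1;-1.43 0 0 0 -0.0064 0.0080 -1;-1.43 0 0 0 -0.0062 0.0082 -1;-1.43 0 0 0 -0.0060 0.0083 -1;-1.43 0 0 0 -0.0058 0.0085 -1;-1.43 0 0 0 -0.0056 0.0087 -1;-1.43 0 0 0 -0.0054 0.0088 -1;-1.43 0 0 0 -0.0052 0.0090 -1;-1.43 0 0 0 -0.0049 0.0091 -1;-1.43 0 0 0 -0.0047 0.0092 -1"

```text
t: 11.8
tool_pos: [0.5796, 0.0665, 0.2253]
ee_rot: [-0.025, 0.997, -0.075, 0.002]
wrist_force: [-2.5, -0.4, -0.1]
gripper_width: 0.012
finger_force: 50.3
```

Emit:
send_rows --commands "-1.43 0 0 0 -0.0045 0.0093 -1;-1.43 0 0 0 -0.0042 0.0095 -1;-1.43 0 0 0 -0.0040 0.0096 -1;-1.43 0 0 0 -0.0038 0.0097 -1;-1.43 0 0 0 -0.0035 0.0098 -1;-1.43 0 0 0 -0.0033 0.0099 -1;0 0 0 0 0 0 -1;0 0 0 0 0 0 -1;0 0 0 0 0 0 -1"

```text
t: 12.7
tool_pos: [0.582, 0.039, 0.1688]
ee_rot: [-0.026, 1.0, 0.001, 0.001]
wrist_force: [2.6, 6.6, -4.3]
gripper_width: 0.0125
finger_force: 52.4
```

Emit:
send_rows --commands "0 0 0 0 0 0 0.3;0 0 0 0 0 0 0.3;0 0 0 0 0 0 0.3;0 0 0 0 0 -0.03 0.3;0 0 0 0 0 -0.045 0;0 0 0 0 0 -0.05 -0.3;0 0 0 0 0.0344 0 -0.3;0 0 0 0 0.0344 0 -0.3;0 0 0 0.003 0.0344 0 -0.3;0 0 0 0 0.0344 0 -0.3;0 0 0 0 0.0344 0 -0.3;0 0 0 0 0.0344 0 -0.3;0 0 0 0 0.0344 0 -0.3;0 0 0 0 0.0344 0 -0.3;0 0 0 0 0 0 -0.3;0 0 0 0 0 0 -0.3"

```text
t: 14.3
tool_pos: [0.5642, 0.3133, 0.2941]
ee_rot: [-0.026, 1.0, -0.0, -0.0]
wrist_force: [-0.6, 0.3, 0.8]
gripper_width: 0.0296
finger_force: 0.0
```

```bash
python3 - <<'E'
from h import *
c=grab("wrist"); cv2.imwrite("pics/w3.png",c["im"])
s=manip.read_state();print(s["tool_pos"],s["gripper_width"])
E
python3 br.py
```

```text
[0.56439229 0.31260103 0.29428007] 0.030053799691016188
scene [427. 231.] [609. 310.] [38. 54.] 4 [0.59  0.284] [0.629 0.337]
scene [423. 208.] [532. 338.] [24. 19.] 16 [0.519 0.328] [0.542 0.35 ]
```

View pics/w3.png

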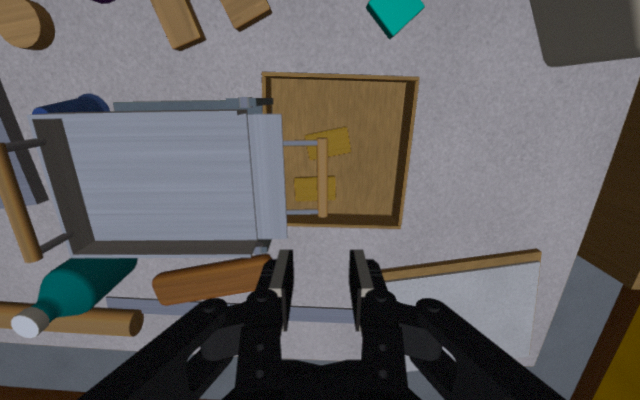

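Emit:
send_rows --commands "0 0 0 0 0 0.045 -0.3;0 0 0 0 0 0.045 -0.3;0 0 0 0 0 0.045 -0.3;0 0 0 0 0 0.04 -0.3;0 0 0 0 0 0.029 -0.3;0 0 0 0 0 0 -0.3;0 0 0 0 0 0 -1;0 0 0 0 0 0 -1;0 0 0 0 0 0 -1;0 0 0 0 0 0 -1" --force 40

```text
t: 15.45
tool_pos: [0.5647, 0.3144, 0.0927]
ee_rot: [-0.026, 1.0, 0.002, 0.001]
wrist_force: [-3.3, 10.3, -2.1]
gripper_width: 0.01
finger_force: 39.0
```

Emit:
send_rows --commands "0 0 0 0 0.0005 -0.0116 -1;0 0 0 0 -0.0013 -0.0115 -1;0 0 0 0 -0.0029 -0.0113 -1;0 0 0 0 -0.0046 -0.0108 -1;0 0 0 0 -0.0061 -0.0098 -1;0 0 0 0 -0.0074 -0.0089 -1;0 0 0 0 -0.0088 -0.0077 -1;0 0 0 0 -0.0097 -0.0063 -1;0 0 0 0 -0.0106 -0.0048 -1;0 0 0 0 -0.0111 -0.0032 -1;0 0 0 0 -0.007 -0.001 -1;0 0 0 0 0 0 -1;0 0 0 0 0 0 -1"

```text
t: 16.75
tool_pos: [0.5694, 0.2455, 0.1817]
ee_rot: [-0.026, 1.0, 0.002, 0.003]
wrist_force: [-1.4, 8.2, 15.6]
gripper_width: 0.0104
finger_force: 41.7
```

Emit:
send_rows --commands "0 0 0 0 -0.002 0 -1;0 0 0 0 -0.001 0 -1;0 0 0 0 0 0 -1;0 0 0 0 0.002 0 0;0 0 0 0 0 0 0;0 0 0 0 0 0 0;0 0 0 0 0 -0.03 0;0 0 0 0 0 -0.05 0;0 0 0 0 0 -0.05 0;0 0 0 0.026 -0.022 -0.02 0.5;0 0 0 0.026 -0.022 0 1;0 0 0 0.026 -0.022 0 1;0 0 0 0.026 -0.022 0 1;0 0 0 0.026 -0.022 0 1;0 0 0 0.026 -0.022 0 1;0 0 0 0 0 0 1;0 0 0 0 0 0 1"

```text
t: 18.45
tool_pos: [0.4187, 0.1028, 0.328]
ee_rot: [-0.025, 1.0, -0.0, 0.001]
wrist_force: [0.6, -0.5, 0.0]
gripper_width: 0.0854
finger_force: 0.0
```

```bash
python3 - <<'E'
from h import *
s0=manip.read_state();print(s0["tool_pos"],s0["ee_rot"].round(3))
w=grab("wrist");t=grab("top")
f=lambda im,x0,x1,y0,y1,k:cv2.resize(im[y0:y1,x0:x1],None,fx=k,fy=k,interpolation=cv2.INTER_CUBIC)
C=np.zeros((600,640,3),np.uint8);C[:400]=w["im"];b=f(t["im"],150,440,150,250,2.0);C[400:600,:580]=b
cv2.imwrite("pics/w4.png",C); np.save("w4.npy",w,allow_pickle=True)
E
```

```text
[0.41866882 0.10282142 0.32800123] [-0.025  1.    -0.     0.001]
```

View pics/w4.png

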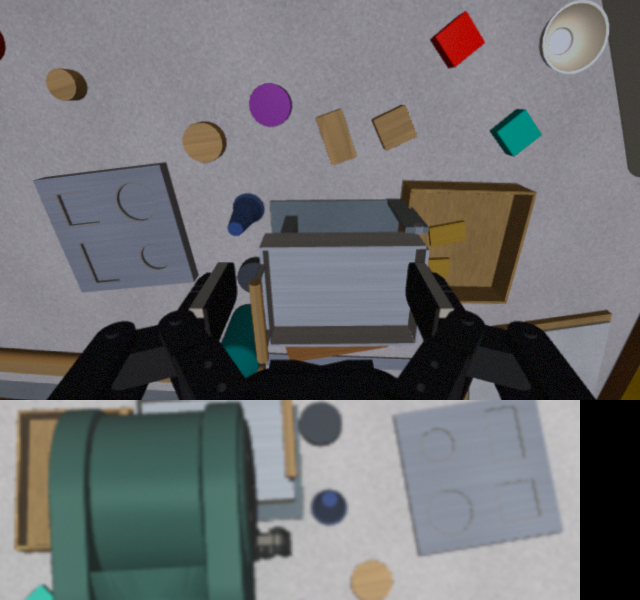

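```bash
cat > bl.py <<'E'
from h import *
import sys
def blanks(w,box=None,zz=.012):
    h=cv2.cvtColor(cv2.GaussianBlur(w["im"],(3,3),0),cv2.COLOR_BGR2HSV); m=cv2.inRange(h,(6,60,50),(24,220,255))
    m=cv2.morphologyEx(m,cv2.MORPH_OPEN,np.ones((3,3)));m=cv2.morphologyEx(m,cv2.MORPH_CLOSE,np.ones((5,5)))
    out=[]
    for q in cv2.findContours(m,cv2.RETR_EXTERNAL,cv2.CHAIN_APPROX_NONE)[0]:
        a=cv2.contourArea(q)
        if a<300: continue
        P=onz(w,q[:,0],zz)[:,:2]; r=cv2.minAreaRect((P*1000).astype(np.float32)); M=cv2.moments((P*1000).astype(np.float32))
        if max(r[1])>95: continue
        print(q[:,0].mean(0).round(),"rect",np.round(r[0],1),np.round(r[1],1),"ang",round(r[2],1),"cen",round(M["m10"]/M["m00"],1),round(M["m01"]/M["m00"],1))
if __name__=="__main__":
    w=np.load("w4.npy",allow_pickle=True).item(); blanks(w)
    print(onz(w,[(37,180),(165,164),(197,279),(82,292)],.022).round(4))
E
python3 bl.py
```

```text
[204. 141.] rect [407.4 -75.4] [58.8 65.5] ang 2.6 cen 407.2 -75.6
[336. 137.] rect [390.7 124.3] [75.7 40.3] ang 22.5 cen 390.6 124.3
[394. 127.] rect [371.8 210. ] [52.2 52.2] ang 29.2 cen 371.8 209.9
[66. 84.] rect [ 333.4 -272.3] [42.5 59.7] ang 1.7 cen 332.1 -273.8
[[ 0.4775 -0.3434  0.022 ]
 [ 0.4422 -0.1339  0.022 ]
 [ 0.6448 -0.1024  0.022 ]
 [ 0.6854 -0.3155  0.022 ]]
```

Emit:
send_rows --commands "0 0 0 -0.005 -0.043 0 1;0 0 0 -0.005 -0.043 0 1;0 0 0 -0.005 -0.043 0 1;0 0 0 -0.005 -0.043 0 1;0 0 0 -0.005 -0.043 0 1;0 0 0 -0.005 -0.043 0 1;0 0 0 -0.005 -0.043 0 1;0 0 0 0 0 0 1;0 0 0 0 0 0 1;0 0 0 0 0 0 1"

```text
t: 19.55
tool_pos: [0.4693, -0.1947, 0.3272]
ee_rot: [-0.026, 1.0, 0.0, -0.0]
wrist_force: [0.4, 0.2, -0.8]
gripper_width: 0.0857
finger_force: 0.0
```

```bash
python3 - <<'E'
from bl import *
print(manip.read_state()["tool_pos"])
w=grab("wrist"); np.save("w5.npy",w,allow_pickle=True); blanks(w)
cv2.imwrite("pics/w5.png",w["im"]); t=grab("top");cv2.imwrite("pics/top5.png",t["im"])
E
```

```text
[ 0.46933645 -0.19468358  0.32716861]
[406. 117.] rect [406.9 -72.4] [58.6 62.4] ang 3.3 cen 406.5 -72.6
[542. 113.] rect [388.4 129.8] [78.5 43.7] ang 22.0 cen 388.8 129.6
[598. 105.] rect [371.4 210.4] [56.6 65.1] ang 28.9 cen 369.6 214.3
[271.  54.] rect [ 331.9 -271.1] [43.1 44.5] ang 2.8 cen 332.1 -271.3
```

View pics/w5.png

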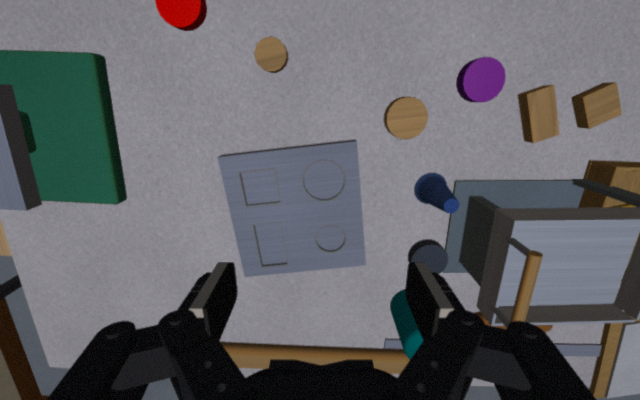

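```bash
python3 - <<'E'
from h import *
w=np.load("w5.npy",allow_pickle=True).item()
r=rect(w,.022,.435,.695,-.355,-.095,2200); cv2.imwrite("pics/die.png",r)
E
```

```text
(no output)
```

View pics/die.png

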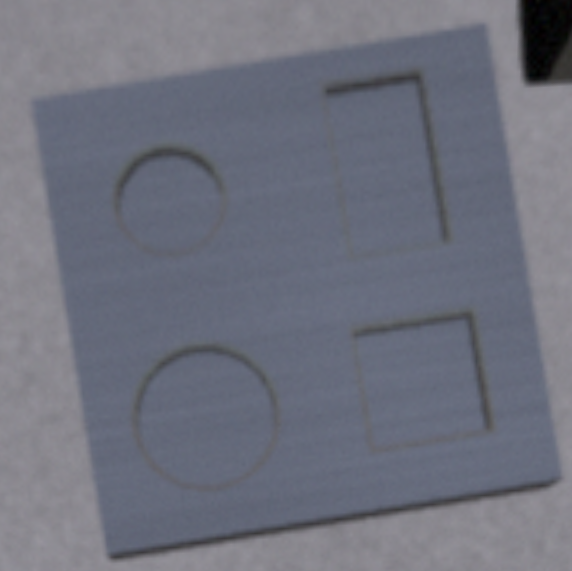

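```bash
cat > go.py <<'E'
from h import *
import sys
x,y,z,yaw=map(float,sys.argv[1:5])
s=manip.read_state(); p=s["tool_pos"]; M=R.from_quat(s["ee_rot"]).as_matrix()
cur=np.degrees(np.arctan2(M[1,1],M[0,1])); a=np.radians(yaw)
Y=np.array([np.cos(a),np.sin(a)]);X=np.array([-np.sin(a),np.cos(a)]); X=np.array([-Y[1],Y[0]])
d=np.array([x,y])-p[:2]
print("pos",p.round(4),"yaw %.1f tilt %.3f"%(cur,np.hypot(*M[:2,2])),"turn z %.1f"%-(yaw-cur),"shift x %.4f y %.4f z %.4f"%(d@X,d@Y,p[2]-z))
E
python3 go.py .4067 -.074 .12 99.3
```

```text
pos [ 0.4692 -0.1944  0.3275] yaw 93.0 tilt 0.000 turn z -6.3 shift x 0.0422 y 0.1289 z 0.2075
```

Emit:
send_rows --commands "0 0 -6.3 0 0 0 1;0 0 0 0.0105 0.0322 0.04 1;0 0 0 0.0105 0.0322 0.04 1;0 0 0 0.0105 0.0322 0.04 1;0 0 0 0.0105 0.0322 0.04 1;0 0 0 0 0 0.0475 1;0 0 0 0 0 0 1;0 0 0 0 0 0 1"

```text
t: 20.45
tool_pos: [0.41, -0.0804, 0.1283]
ee_rot: [-0.081, 0.997, 0.0, -0.0]
wrist_force: [-0.2, 0.9, 1.0]
gripper_width: 0.0854
finger_force: 0.0
```

```bash
python3 go.py .4067 -.074 .009 99.3; python3 - <<'E'
from bl import *
w=grab("wrist");blanks(w);cv2.imwrite("pics/w6.png",w["im"])
E
```

```text
pos [ 0.41   -0.0804  0.1283] yaw 99.3 tilt 0.000 turn z -0.0 shift x 0.0023 y 0.0069 z 0.1193
[622. 377.] rect [569.2 320.2] [69.5 59.4] ang 2.2 cen 576.1 313.5
[618. 288.] rect [459.6 246.6] [29.6 47. ] ang 14.8 cen 457.7 247.3
[625. 206.] rect [376.8 203.4] [64.4 31.6] ang 29.0 cen 376.2 206.3
[544. 205.] rect [390.8 126.9] [84.9 53.3] ang 23.4 cen 389.4 130.8
[329. 194.] rect [408.7 -73.3] [63.6 62. ] ang 51.6 cen 408.5 -73.3
[100.  66.] rect [ 330.6 -275.6] [45.7 52.5] ang 50.3 cen 332.1 -275.4
```

Emit:
send_rows --commands "0 0 0 0.001 0.007 0.03 1;0 0 0 0 0 0.035 1;0 0 0 0 0 0.035 1;0 0 0 0 0 0.019 1;0 0 0 0 0 0 1;0 0 0 0 0 0 -1;0 0 0 0 0 0 -1;0 0 0 0 0 0 -1;0 0 0 0 0 0 -1;0 0 0 0 0 0 -1" --force 50

```text
t: 21.5
tool_pos: [0.4093, -0.0746, 0.0102]
ee_rot: [-0.08, 0.997, -0.001, 0.002]
wrist_force: [-2.6, -0.3, 16.8]
gripper_width: 0.0577
finger_force: 49.6
```

```bash
python3 go.py .5052 -.1883 .06 99.3
```

```text
pos [ 0.4093 -0.0746  0.0102] yaw 99.2 tilt 0.004 turn z -0.1 shift x -0.0763 y -0.1277 z -0.0498
```

Emit:
send_rows --commands "0 0 0 0 0 -0.04 -1;0 0 0 0 0 -0.04 -1;0 0 0 -0.019 -0.032 0 -1;0 0 0 -0.019 -0.032 0 -1;0 0 0 -0.019 -0.032 0 -1;0 0 0 -0.019 -0.032 0 -1;0 0 0 0 0 0 -1;0 0 0 0 0 0 -1;0 0 0 0 0 0 -1"

```text
t: 22.4
tool_pos: [0.5029, -0.1877, 0.0889]
ee_rot: [-0.08, 0.997, -0.0, 0.0]
wrist_force: [-0.2, -0.9, -0.5]
gripper_width: 0.0575
finger_force: 55.3
```

```bash
python3 go.py .5052 -.1883 .028 99.3;python3 - <<'E'
from h import *
w=grab("wrist");cv2.imwrite("pics/w7.png",w["im"]); np.save("w7.npy",w,allow_pickle=True)
print(proj(w,[[.5052,-.1883,.022],[.6039,-.1722,.022],[.62,-.2709,.022],[.5213,-.287,.022]]).round())
E
```

```text
pos [ 0.5029 -0.1877  0.0889] yaw 99.2 tilt 0.000 turn z -0.1 shift x -0.0022 y -0.0010 z 0.0609
[[319. 218.]
 [319. 325.]
 [204. 325.]
 [187. 218.]]
```

View pics/w7.png

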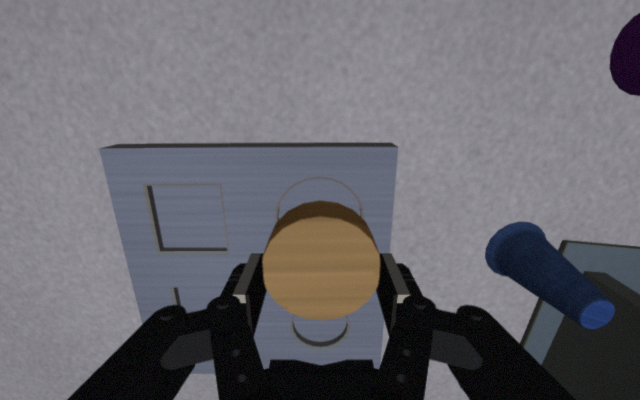

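```bash
cat > held.py <<'E'
from bl import *
# silhouette of the held blank at its mid height, offset from TCP in tool axes (mm)
def held(w,p,q,zmid):
    h=cv2.cvtColor(cv2.GaussianBlur(w["im"],(3,3),0),cv2.COLOR_BGR2HSV); m=cv2.inRange(h,(6,60,30),(24,230,255)); k=np.zeros_like(m);k[170:350,220:420]=m[170:350,220:420]
    C=max(cv2.findContours(cv2.morphologyEx(k,cv2.MORPH_OPEN,np.ones((5,5))),cv2.RETR_EXTERNAL,cv2.CHAIN_APPROX_NONE)[0],key=cv2.contourArea)
    P=onz(w,C[:,0],zmid); M=R.from_quat(q).as_matrix(); L=(P-p)@M[:,:2]*1000
    a,b=L.min(0),L.max(0); r=cv2.minAreaRect(L.astype(np.float32)); print("tool x,y range",a.round(1),b.round(1),"mid",((a+b)/2).round(1),"rect",np.round(r[0],1),np.round(r[1],1),round(r[2],1))
if __name__=="__main__":
    w=np.load(sys.argv[1],allow_pickle=True).item() if sys.argv[1]!="now" else grab("wrist")
    s=manip.read_state(); held(w,s["tool_pos"],s["ee_rot"],s["tool_pos"][2]+float(sys.argv[2]))
E
python3 held.py w7.npy .002
```

```text
tool x,y range [-36.7 -31.9] [35.3 32.5] mid [-0.7  0.3] rect [-1.8  1.7] [70.7 65.4] 25.8
```

Emit:
send_rows --commands "0 0 0 -0.0015 -0.001 0.02 -1;0 0 0 0 0 0.02 -1;0 0 0 0 0 0.01 -1;0 0 0 0 0 0.006 -1;0 0 0 0 0 0.004 -1;0 0 0 0 0 0.002 -1;0 0 0 0 0 0 -1;0 0 0 0 0 0 -1"

```text
t: 23.25
tool_pos: [0.5065, -0.1887, 0.0278]
ee_rot: [-0.081, 0.997, -0.0, 0.002]
wrist_force: [4.7, 4.9, 11.4]
gripper_width: 0.0575
finger_force: 60.0
```

```bash
python3 go.py .5052 -.1883 .025 99.3
```

```text
pos [ 0.5065 -0.1887  0.0278] yaw 99.3 tilt 0.004 turn z -0.0 shift x 0.0012 y 0.0006 z 0.0028
```

Emit:
send_rows --commands "0 0 0 0 0 0.002 -1;0 0 0 0 0 0 -1;0 0 0 0 0 0 0.6;0 0 0 0 0 0 0.6;0 0 0 0 0 0 1;0 0 0 0 0 0 1;0 0 0 0 0 -0.03 1;0 0 0 0 0 -0.04 1;0 0 0 0.025 0 -0.04 1;0 0 0 0.03 0 -0.04 1;0 0 0 0.03 0 -0.04 1;0 0 0 0 0 0 1;0 0 0 0 0 0 1"

```text
t: 24.55
tool_pos: [0.4209, -0.2029, 0.2148]
ee_rot: [-0.08, 0.997, -0.001, 0.001]
wrist_force: [0.3, -0.4, -0.0]
gripper_width: 0.0853
finger_force: 0.0
```

```bash
python3 - <<'E'
from bl import *
w=grab("wrist"); np.save("w8.npy",w,allow_pickle=True);print("seat plane");blanks(w,zz=.03);print("table");blanks(w)
E
python3 go.py .3315 -.272 .12 99.3
```

```text
seat plane
[321. 245.] rect [ 505.7 -188.4] [66.4 60. ] ang 9.3 cen 506.0 -188.5
[595. 189.] rect [385.1 114.1] [80.5 42.4] ang 25.1 cen 386.0 114.3
[271.  83.] rect [ 333.2 -268.3] [41.3 42. ] ang 7.5 cen 333.0 -268.4
table
[321. 245.] rect [ 514.9 -186.9] [70.  63.3] ang 9.3 cen 515.2 -187.0
[595. 189.] rect [387.7 132.2] [84.9 44.8] ang 25.1 cen 388.6 132.4
[271.  83.] rect [ 332.9 -271.1] [43.5 44.3] ang 7.5 cen 332.7 -271.3
pos [ 0.4209 -0.2025  0.2138] yaw 99.2 tilt 0.000 turn z -0.1 shift x 0.0995 y -0.0541 z 0.0938
```

Emit:
send_rows --commands "0 0 0 0.0245 -0.0134 0.02 1;0 0 0 0.0245 -0.0134 0.02 1;0 0 0 0.0245 -0.0134 0.02 1;0 0 0 0.0245 -0.0134 0.02 1;0 0 0 0 0 0.03 1;0 0 0 0 0 0.03 1;0 0 0 0 0 0 1;0 0 0 0 0 0 1"

```text
t: 25.4
tool_pos: [0.3327, -0.2705, 0.0739]
ee_rot: [-0.081, 0.997, 0.001, -0.001]
wrist_force: [-0.0, -0.0, 0.4]
gripper_width: 0.0852
finger_force: 0.0
```

```bash
python3 -c "
from bl import *
blanks(grab('wrist'))"; python3 go.py .3328 -.2713 .009 99.3
```

```text
[321. 220.] rect [ 334.9 -269.6] [51.  44.6] ang 9.3 cen 335.0 -269.6
pos [ 0.3332 -0.2711  0.0746] yaw 99.3 tilt 0.000 turn z -0.0 shift x 0.0004 y -0.0002 z 0.0656
```

Emit:
send_rows --commands "0 0 0 -0.0012 0.001 0.03 1;0 0 0 0 0 0.025 1;0 0 0 0 0 0.01 1;0 0 0 0 0 0 1;0 0 0 0 0 0 -1;0 0 0 0 0 0 -1;0 0 0 0 0 0 -1;0 0 0 0 0 0 -1;0 0 0 0 0 0 -1;0 0 0 0 0 0 -1;0 0 0 0 0 -0.04 -1;0 0 0 0 0 -0.04 -1;0 0 0 0 0 0 -1;0 0 0 0 0 0 -1"

```text
t: 26.85
tool_pos: [0.3342, -0.2704, 0.09]
ee_rot: [-0.08, 0.997, -0.001, 0.001]
wrist_force: [-0.1, -0.5, -1.4]
gripper_width: 0.0417
finger_force: 51.6
```

```bash
python3 held.py now .002;python3 go.py .6039 -.1722 .1 99.3
```

```text
tool x,y range [-29.9 -23.7] [25.6 23.4] mid [-2.2 -0.2] rect [-2.2 -0.2] [47.2 55.5] 89.8
pos [ 0.3337 -0.2698  0.0891] yaw 99.2 tilt 0.000 turn z -0.1 shift x -0.2824 y 0.0527 z -0.0109
```

Emit:
send_rows --commands "0 0 0 -0.03 0.0066 -0.02 -1;0 0 0 -0.036 0.0066 0 -1;0 0 0 -0.036 0.0066 0 -1;0 0 0 -0.036 0.0066 0 -1;0 0 0 -0.036 0.0066 0 -1;0 0 0 -0.036 0.0066 0 -1;0 0 0 -0.036 0.0066 0 -1;0 0 0 -0.0364 0.0066 0 -1;0 0 0 0 0 0 -1;0 0 0 0 0 0 -1;0 0 0 0 0 0 -1"

```text
t: 28.0
tool_pos: [0.603, -0.1726, 0.1082]
ee_rot: [-0.08, 0.997, 0.0, -0.001]
wrist_force: [-0.5, 0.1, -0.7]
gripper_width: 0.0421
finger_force: 51.6
```

```bash
python3 go.py .6039 -.1722 .028 99.3; python3 held.py now .002
```

```text
pos [ 0.603  -0.1726  0.1082] yaw 99.2 tilt 0.002 turn z -0.1 shift x -0.0009 y 0.0002 z 0.0802
tool x,y range [-28.4 -22.7] [26.5 24.2] mid [-1.   0.7] rect [-1.   0.7] [46.9 54.9] 89.9
```

Emit:
send_rows --commands "0 0 0 -0.0016 0 0.04 -1;0 0 0 0 0 0.02 -1;0 0 0 0 0 0.01 -1;0 0 0 0 0 0.006 -1;0 0 0 0 0 0.004 -1;0 0 0 0 0 0.002 -1;0 0 0 0 0 0 -1;0 0 0 0 0 0 -1"

```text
t: 28.85
tool_pos: [0.606, -0.1724, 0.0277]
ee_rot: [-0.08, 0.997, -0.0, 0.0]
wrist_force: [0.2, -0.3, -1.2]
gripper_width: 0.0417
finger_force: 51.6
```

Emit:
send_rows --commands "0 0 0 0 0 0.003 -1;0 0 0 0 0 0 -1;0 0 0 0 0 0 0.3;0 0 0 0 0 0 0.3;0 0 0 0 0 0 0.3;0 0 0 0 0 -0.03 0.3;0 0 0 0.03 0 -0.04 1;0 0 0 0.04 0 -0.04 1;0 0 0 0.04 0 -0.04 1;0 0 0 0.04 0.02 -0.03 1;0 0 0 0.03 0.04 0 1;0 0 0 0.01 0.04 0 1;0 0 0 0 0.04 0 1;0 0 0 0 0.04 0 1;0 0 0 0 0.04 0 1;0 0 0 0 0.04 0 1;0 0 -6.6 0 0 0 1;0 0 -6.6 0 0 0 1;0 0 0 0 0 0 1;0 0 0 0 0 0 1"

```text
t: 30.85
tool_pos: [0.3887, 0.0544, 0.1927]
ee_rot: [-0.193, 0.981, -0.0, 0.0]
wrist_force: [-0.6, -0.1, 0.6]
gripper_width: 0.0854
finger_force: 0.0
```

```bash
python3 go.py .39 .126 .1 112.5; python3 - <<'E'
from bl import *
w=grab("wrist"); np.save("w9.npy",w,allow_pickle=True);blanks(w)
E
```

```text
pos [0.3887 0.0544 0.1927] yaw 112.2 tilt 0.000 turn z -0.3 shift x -0.0286 y 0.0657 z 0.0927
[479. 390.] rect [598.2 398.2] [44.  43.1] ang 13.6 cen 599.1 396.5
[ 21. 391.] rect [ 881.4 -239.2] [53.8 74.9] ang 0.9 cen 875.0 -245.7
[ 79. 273.] rect [ 621.6 -183.1] [45.9 65.8] ang 55.6 cen 621.5 -184.1
[451. 214.] rect [371.9 211.1] [58.  56.5] ang 29.0 cen 371.6 212.1
[378. 201.] rect [390.8 125.7] [79.8 42.9] ang 22.6 cen 390.8 125.7
[ 72. 195.] rect [ 518.3 -202.6] [64.6 81.1] ang 45.2 cen 517.9 -204.0
```

Emit:
send_rows --commands "0 0 -0.3 -0.014 0.0325 0.04 1;0 0 0 -0.014 0.0325 0.04 1;0 0 0 0 0 0.03 1;0 0 0 0 0 0 1;0 0 0 0 0 0 1"

```text
t: 31.4
tool_pos: [0.3896, 0.1203, 0.0884]
ee_rot: [-0.196, 0.981, -0.0, -0.0]
wrist_force: [0.4, 0.2, 0.0]
gripper_width: 0.0852
finger_force: 0.0
```

```bash
python3 go.py .3895 .125 .009 112.6; python3 - <<'E'
from bl import *
s=manip.read_state();w=grab("wrist"); np.save("w9.npy",w,allow_pickle=True);blanks(w)
E
```

```text
pos [0.3896 0.1203 0.0884] yaw 112.6 tilt 0.001 turn z 0.0 shift x -0.0017 y 0.0043 z 0.0794
[482. 391.] rect [502.3 346.6] [29.1 37.9] ang 21.2 cen 505.5 345.1
[433. 233.] rect [372.4 211.5] [59.8 56.1] ang 29.1 cen 371.7 212.8
[325. 213.] rect [391.6 125.3] [80.8 41.8] ang 22.7 cen 391.8 125.3
```

Emit:
send_rows --commands "0 0 0 -0.0015 0.004 0.035 1;0 0 0 0 0 0.03 1;0 0 0 0 0 0.0145 1;0 0 0 0 0 0 1;0 0 0 0 0 0 -1;0 0 0 0 0 0 -1;0 0 0 0 0 0 -1;0 0 0 0 0 0 -1;0 0 0 0 0 0 -1;0 0 0 0 0 0 -1;0 0 0 0 0 -0.04 -1;0 0 0 0 0 -0.05 -1;0 0 0 0 0 -0.05 -1;0 0 0 0 0 0 -1;0 0 0 0 0 0 -1" --force 60

```text
t: 32.95
tool_pos: [0.39, 0.1251, 0.1494]
ee_rot: [-0.197, 0.98, -0.0, 0.001]
wrist_force: [-0.2, 0.4, -0.6]
gripper_width: 0.0384
finger_force: 62.9
```

```bash
sed -i 's/k\[170:350,220:420\]=m\[170:350,220:420\]/k[150:350,220:420]=m[150:350,220:420]/' held.py; python3 held.py now .002;python3 go.py .62 -.2709 .12 99.3
```

```text
tool x,y range [-48.7 -22.4] [38.5 22.6] mid [-5.1  0.1] rect [-5.1  0.1] [44.9 87.1] 89.8
pos [0.3892 0.125  0.1482] yaw 112.7 tilt 0.000 turn z 13.4 shift x -0.1638 y -0.4280 z 0.0282
```

Emit:
send_rows --commands "0 0 6.7 0 0 0 -1;0 0 6.7 0 0 0 -1;0 0 0 0 -0.0389 0 -1;0 0 0 0 -0.0389 0 -1;0 0 0 0 -0.0389 0 -1;0 0 0 0 -0.0389 0 -1;0 0 0 -0.0232 -0.0389 0 -1;0 0 0 -0.0232 -0.0389 0 -1;0 0 0 -0.0232 -0.0389 0 -1;0 0 0 -0.0232 -0.0389 0 -1;0 0 0 -0.0232 -0.0389 0 -1;0 0 0 -0.0232 -0.0389 0 -1;0 0 0 -0.0232 -0.039 0 -1;0 0 0 0 0 0 -1;0 0 0 0 0 0 -1;0 0 0 0 0 0 -1"

```text
t: 34.6
tool_pos: [0.6181, -0.2702, 0.1472]
ee_rot: [-0.081, 0.997, 0.001, -0.001]
wrist_force: [0.0, -0.2, -0.8]
gripper_width: 0.0385
finger_force: 62.8
```

```bash
python3 go.py .62 -.2709 .028 99.3; python3 held.py now .002
```

```text
pos [ 0.6181 -0.2702  0.1472] yaw 99.3 tilt 0.002 turn z 0.0 shift x -0.0018 y -0.0010 z 0.1192
tool x,y range [-46.  -21.8] [40.4 22.6] mid [-2.8  0.4] rect [-2.8  0.4] [44.4 86.3] 90.0
```

Emit:
send_rows --commands "0 0 0 -0.0017 -0.0012 0.04 -1;0 0 0 0 0 0.04 -1;0 0 0 0 0 0.02 -1;0 0 0 0 0 0.01 -1;0 0 0 0 0 0.005 -1;0 0 0 0 0 0.004 -1;0 0 0 0 0 0 -1;0 0 0 0 0 0 -1"

```text
t: 35.45
tool_pos: [0.6212, -0.2722, 0.0302]
ee_rot: [-0.081, 0.997, -0.0, 0.001]
wrist_force: [-0.1, 0.4, -0.1]
gripper_width: 0.0385
finger_force: 62.8
```

Emit:
send_rows --commands "0 0 0 0 0 0.002 -1;0 0 0 0 0 0.002 -1;0 0 0 0 0 0 -1;0 0 0 0 0 0 -1"

```text
t: 35.85
tool_pos: [0.6208, -0.272, 0.0253]
ee_rot: [-0.081, 0.997, 0.0, -0.0]
wrist_force: [0.3, 0.1, -0.4]
gripper_width: 0.0382
finger_force: 62.8
```

Emit:
send_rows --commands "0 0 0 0 0 0.001 -1;0 0 0 0 0 0 0.3;0 0 0 0 0 0 0.3;0 0 0 0 0 0 0.3;0 0 0 0 0 -0.03 0.3;0 0 0 0.03 0 -0.04 1;0 0 0 0.04 0.02 -0.04 1;0 0 0 0.04 0.04 -0.04 1;0 0 0 0.04 0.04 -0.03 1;0 0 0 0.03 0.04 0 1;0 0 0 0.01 0.04 0 1;0 0 0 0 0.04 0 1;0 0 0 0 0.04 0 1;0 0 0 0 0.04 0 1;0 0 0 0 0.04 0 1;0 0 0 0 0.04 0 1;0 0 -6.6 0 0.03 0 1;0 0 -6.6 0 0 0 1;0 0 -6.6 0 0 0 1;0 0 0 0 0 0 1"

```text
t: 37.85
tool_pos: [0.3969, 0.0835, 0.1801]
ee_rot: [-0.253, 0.968, -0.0, 0.0]
wrist_force: [-0.8, -0.3, -0.2]
gripper_width: 0.0856
finger_force: 0.0
```

```bash
python3 go.py .3705 .2105 .09 119; python3 - <<'E'
from bl import *
w=grab("wrist"); blanks(w)
E
```

```text
pos [0.3969 0.0835 0.1801] yaw 119.3 tilt 0.000 turn z 0.3 shift x -0.0385 y 0.1239 z 0.0901
[ 22. 386.] rect [ 887.2 -139.1] [74.9 76.8] ang 7.7 cen 883.1 -146.4
[377. 348.] rect [553.8 266. ] [47.  57.4] ang 1.6 cen 562.5 263.6
[ 26. 233.] rect [ 620.6 -185.5] [47.  67.6] ang 60.5 cen 621.8 -186.3
[431. 215.] rect [372.3 210.9] [56.5 56.8] ang 29.2 cen 372.0 210.9
[ 29. 147.] rect [ 516.6 -199.2] [72.1 70.5] ang 10.1 cen 516.6 -203.0
```

Emit:
send_rows --commands "0 0 0 -0.0128 0.0412 0.03 1;0 0 0 -0.0128 0.0412 0.03 1;0 0 0 -0.0128 0.0412 0.03 1;0 0 0 0 0 0 1;0 0 0 0 0 0 1"

```text
t: 38.4
tool_pos: [0.3711, 0.204, 0.094]
ee_rot: [-0.251, 0.968, -0.0, -0.001]
wrist_force: [0.2, -0.6, -0.0]
gripper_width: 0.0854
finger_force: 0.0
```

```bash
python3 - <<'E'
from bl import *
w=grab("wrist"); blanks(w)
E
python3 go.py .3705 .2105 .009 119.2
```

```text
[326. 213.] rect [373.2 210. ] [56.8 52.1] ang 29.2 cen 373.3 210.1
pos [0.3719 0.2035 0.0946] yaw 119.0 tilt 0.000 turn z -0.2 shift x -0.0022 y 0.0068 z 0.0856
```

Emit:
send_rows --commands "0 0 -0.2 -0.002 0.005 0.035 1;0 0 0 0 0 0.035 1;0 0 0 0 0 0.0155 1;0 0 0 0 0 0 1;0 0 0 0 0 0 -1;0 0 0 0 0 0 -1;0 0 0 0 0 0 -1;0 0 0 0 0 0 -1;0 0 0 0 0 0 -1;0 0 0 0 0 0 -1;0 0 0 0 0 -0.04 -1;0 0 0 0 0 -0.05 -1;0 0 0 0 0 -0.05 -1;0 0 0 0 0 0 -1;0 0 0 0 0 0 -1" --force 60

```text
t: 39.95
tool_pos: [0.3717, 0.2093, 0.1503]
ee_rot: [-0.253, 0.967, 0.0, 0.002]
wrist_force: [-0.1, -0.3, -1.1]
gripper_width: 0.0483
finger_force: 64.4
```

```bash
python3 held.py now .002;python3 go.py .5213 -.287 .148 99.3
```

```text
tool x,y range [-61.1 -27.9] [27.3 35. ] mid [-16.9   3.6] rect [-16.9   3.5] [62.9 88.3] 89.9
pos [0.371  0.209  0.1491] yaw 119.3 tilt 0.001 turn z 20.0 shift x -0.0682 y -0.5138 z 0.0011
```

Emit:
send_rows --commands "0 0 6.7 0 0 0 -1;0 0 6.7 0 0 0 -1;0 0 6.6 0 0 0 -1;0 0 0 0 -0.0395 0 -1;0 0 0 0 -0.0395 0 -1;0 0 0 0 -0.0395 0 -1;0 0 0 0 -0.0395 0 -1;0 0 0 0 -0.0395 0 -1;0 0 0 0 -0.0395 0 -1;0 0 0 -0.0097 -0.0395 0 -1;0 0 0 -0.0097 -0.0395 0 -1;0 0 0 -0.0097 -0.0395 0 -1;0 0 0 -0.0097 -0.0395 0 -1;0 0 0 -0.0097 -0.0395 0 -1;0 0 0 -0.0097 -0.0395 0 -1;0 0 0 -0.0097 -0.0395 0 -1;0 0 0 0 0 0 -1;0 0 0 0 0 0 -1;0 0 0 0 0 0 -1"

```text
t: 41.9
tool_pos: [0.5204, -0.2857, 0.148]
ee_rot: [-0.081, 0.997, 0.001, -0.001]
wrist_force: [0.6, 0.6, -0.3]
gripper_width: 0.0485
finger_force: 64.4
```

```bash
python3 go.py .5213 -.287 .025 99.3; python3 held.py now .002
```

```text
pos [ 0.5204 -0.2857  0.148 ] yaw 99.3 tilt 0.002 turn z 0.0 shift x -0.0007 y -0.0014 z 0.1230
tool x,y range [-38.2 -26.6] [28.8 27.4] mid [-4.7  0.4] rect [-4.7  0.4] [54.  66.9] 90.0
```

Emit:
send_rows --commands "0 0 0 0.0003 -0.0017 0.04 -1;0 0 0 0 0 0.04 -1;0 0 0 0 0 0.02 -1;0 0 0 0 0 0.01 -1;0 0 0 0 0 0.006 -1;0 0 0 0 0 0.003 -1;0 0 0 0 0 0.002 -1;0 0 0 0 0 0 -1;0 0 0 0 0 0 -1"

```text
t: 42.85
tool_pos: [0.5213, -0.2886, 0.0284]
ee_rot: [-0.081, 0.997, -0.0, 0.0]
wrist_force: [0.8, 0.4, -0.0]
gripper_width: 0.0482
finger_force: 64.4
```

Emit:
send_rows --commands "0 0 0 0 0 0.002 -1;0 0 0 0 0 0.001 -1;0 0 0 0 0 0 -1;0 0 0 0 0 0 -1"

```text
t: 43.25
tool_pos: [0.5212, -0.2884, 0.0248]
ee_rot: [-0.081, 0.997, -0.0, 0.0]
wrist_force: [1.5, -0.2, -1.2]
gripper_width: 0.0486
finger_force: 64.3
```

Free descent; release, back off to the view pose and check everything.

Emit:
send_rows --commands "0 0 0 0 0 0 0.4;0 0 0 0 0 0 0.4;0 0 0 0 0 0 0.4;0 0 0 0 0 -0.03 0.4;0 0 0 0 0 -0.04 1;0 0 0 0.02 0.02 -0.05 1;0 0 0 0.02 0.03 -0.05 1;0 0 0 0.02 0.04 -0.05 1;0 0 0 0.01 0.02 -0.05 1;0 0 0 0 0 -0.03 1;0 0 0 0 0 0 1;0 0 0 0 0 0 1"

```text
t: 44.45
tool_pos: [0.4497, -0.2091, 0.2921]
ee_rot: [-0.081, 0.997, -0.0, 0.0]
wrist_force: [-0.1, 0.3, -0.8]
gripper_width: 0.0851
finger_force: 0.0
```

```bash
python3 - <<'E'
from bl import *
w=grab("wrist");t=grab("top"); print(manip.read_state()["tool_pos"])
print("z=.030");blanks(w,zz=.030)
a=rect(w,.038,.435,.695,-.355,-.095,1400);b=cv2.resize(w["im"][120:400,380:640],None,fx=1.3,fy=1.3);c=cv2.resize(t["im"][140:250,150:440],None,fx=2.7,fy=2.7)[:236,:790]
C=np.zeros((600,790,3),np.uint8);C[:364,:364]=a[:364,:364];C[:364,370:370+338]=b[:364];C[364:,:c.shape[1]]=c[:236];cv2.imwrite("pics/fin.png",C)
E
python3 br.py
```

```text
[ 0.44932399 -0.20899457  0.29080969]
z=.030
[ 71. 350.] rect [ 855.2 -595.2] [38.2 78.8] ang 59.3 cen 856.2 -594.5
[545. 319.] rect [652.6 207.3] [53.6 30.5] ang 6.8 cen 651.3 207.5
[328. 263.] rect [ 603.4 -171.9] [50.9 41.7] ang 9.4 cen 603.6 -172.3
[623. 259.] rect [519.5 286.7] [59.7 25.4] ang 87.4 cen 521.0 281.4
[263. 263.] rect [ 620.  -271.9] [80.9 42.5] ang 9.5 cen 620.1 -271.8
[258. 202.] rect [ 520.7 -288.4] [52.9 52.3] ang 9.4 cen 520.7 -288.4
[329. 202.] rect [ 505.  -188.3] [63.4 60.2] ang 9.4 cen 505.4 -188.6
scene [427. 231.] [609. 310.] [38. 54.] 2 [0.59  0.284] [0.629 0.337]
scene [422. 212.] [541. 328.] [38. 44.] 13 [0.519 0.311] [0.563 0.352]Traceback (most recent call last):
  File "<stdin>", line 5, in <module>
ValueError: could not broadcast input array from shape (363,364,3) into shape (364,364,3)
```

```bash
python3 - <<'E'
from bl import *
w=grab("wrist");s=grab("scene")
f=lambda im,x0,x1,y0,y1,k:cv2.resize(im[y0:y1,x0:x1],None,fx=k,fy=k,interpolation=cv2.INTER_CUBIC)
a=f(w["im"],200,420,130,320,1.8);b=f(s["im"],320,480,170,270,2.5);c=f(s["im"],195,325,200,310,2)
C=np.zeros((600,800,3),np.uint8);C[:342,:396]=a;C[:250,400:800]=b;C[345:565,:260]=c;cv2.imwrite("pics/fin.png",C)
E
```

```text
(no output)
```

View pics/fin.png

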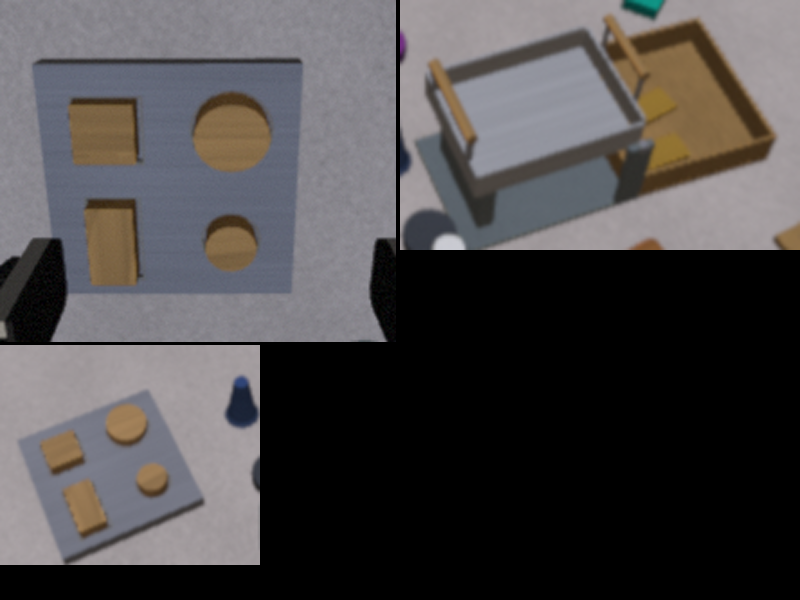

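```bash
python3 go.py .505 -.1885 .042 99.3; python3 -c "
from h import *
s=grab('scene');print(onz(s,[(410,189)],.193))"
```

```text
pos [ 0.4494 -0.209   0.291 ] yaw 99.3 tilt 0.001 turn z 0.0 shift x -0.0582 y 0.0113 z 0.2490
[[0.57303681 0.24543514 0.193     ]]
```

Emit:
send_rows --commands "0 0 0 -0.0194 0.0038 0.04 -1;0 0 0 -0.0194 0.0038 0.04 -1;0 0 0 -0.0194 0.0037 0.04 -1;0 0 0 0 0 0.04 -1;0 0 0 0 0 0.04 -1;0 0 0 0 0 0.03 -1;0 0 0 0 0 0.014 -1;0 0 0 0 0 0 -1;0 0 0 0 0 0.003 -1;0 0 0 0 0 0 -1;0 0 0 0 0 0 -1"

```text
t: 45.9
tool_pos: [0.5056, -0.1888, 0.0456]
ee_rot: [-0.081, 0.997, -0.0, 0.001]
wrist_force: [-0.5, -0.5, -0.3]
gripper_width: 0.0002
finger_force: 0.0
```

Emit:
send_rows --commands "0 0 0 0 0 0.004 -1;0 0 0 0 0 0 -1;0 0 0 0 0 0.002 -1;0 0 0 0 0 0 -1;0 0 0 0 0 0 -1"

```text
t: 46.4
tool_pos: [0.5051, -0.1885, 0.0387]
ee_rot: [-0.081, 0.997, 0.0, -0.0]
wrist_force: [0.2, -0.3, 0.1]
gripper_width: 0.0002
finger_force: 0.0
```

Emit:
send_rows --commands "0 0 0 0 0 -0.03 -1;0 0 0 -0.033 0 0 -1;0 0 0 -0.033 0 0 -1;0 0 0 -0.033 0 0 -1;0 0 0 0 0 0 -1;0 0 0 0 0 0.02 -1;0 0 0 0 0 0.008 -1;0 0 0 0 0 0 -1;0 0 0 0 0 0 -1"

```text
t: 47.3
tool_pos: [0.6027, -0.1726, 0.0412]
ee_rot: [-0.081, 0.997, 0.0, -0.0]
wrist_force: [-0.1, -0.2, -0.2]
gripper_width: -0.0001
finger_force: 0.0
```

Emit:
send_rows --commands "0 0 0 0 0 -0.03 -1;0 0 0 0 -0.033 0 -1;0 0 0 0 -0.033 0 -1;0 0 0 0 -0.033 0 -1;0 0 0 0 0 0 -1;0 0 0 0 0 0.02 -1;0 0 0 0 0 0.01 -1;0 0 0 0 0 0 -1;0 0 0 0 0 0 -1"

```text
t: 48.2
tool_pos: [0.619, -0.2699, 0.0414]
ee_rot: [-0.081, 0.997, -0.0, 0.0]
wrist_force: [0.1, -0.0, 0.6]
gripper_width: 0.0
finger_force: 0.0
```

Emit:
send_rows --commands "0 0 0 0 0 -0.03 -1;0 0 0 0.033 0 0 -1;0 0 0 0.033 0 0 -1;0 0 0 0.033 0 0 -1;0 0 0 0 0 0 -1;0 0 0 0 0 0.02 -1;0 0 0 0 0 0.01 -1;0 0 0 0 0 0 -1;0 0 0 0 0 0 -1"

```text
t: 49.1
tool_pos: [0.5217, -0.2861, 0.0411]
ee_rot: [-0.081, 0.997, 0.0, 0.0]
wrist_force: [-0.1, 0.4, 0.4]
gripper_width: 0.0003
finger_force: 0.0
```

Emit:
send_rows --commands "0 0 0 0 0 -0.04 -1;0 0 0 0 0 -0.05 -1;0 0 0 0.02 0 -0.05 -1;0 0 0 0.02 0 -0.05 -1;0 0 0 0 0 0 -1;0 0 0 0 0 0 -1"

```text
t: 49.7
tool_pos: [0.485, -0.2926, 0.2253]
ee_rot: [-0.081, 0.997, -0.001, 0.001]
wrist_force: [0.4, -0.0, -0.7]
gripper_width: -0.0002
finger_force: 0.0
```

```bash
python3 -c "
from bl import *
blanks(grab('wrist'),zz=.03); print(manip.job_done())"; python3 br.py
```

```text
[397. 276.] rect [ 603.5 -172.3] [55.5 43.4] ang 30.9 cen 603.6 -172.5
[320. 203.] rect [ 520.9 -288.1] [53.1 51.3] ang 9.5 cen 521.1 -288.2
[404. 203.] rect [ 504.5 -188.3] [66.1 60. ] ang 32.6 cen 504.8 -188.8
the job is handed in; nothing more can be done
None
the job is handed in; nothing more can be done
```

The job is handed in, with no verdict shown: both brass plates are in the box, the tray is level with its gate shut, and all four blanks measured within about 2 mm of their cavity centres, tops at or below about 41 mm (38 mm is fully down).

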